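# Set out hydraulic adapters on the parts rail in order of size

## Task

Set the four brass hexagon adapters out on the parts rail for the next exercise: one centred on each black rubber seat, in order of size, the smallest next to the pressure gauge and the largest at the far end by the valve block. Stand each one upright with its thread up, setting it down gently without dropping it or tipping any over.

Things in the scene. Friction and masses are not known exactly. Their poses are not given: they have to be found in the camera images.
- adapter_19_mid (a point): Smallest of four alike yellow brass-coloured hexagon adapters, upright on the table. Hexagon 19 mm across flats (22 mm corners), 22 mm high from the foot; on it a round thread 13 mm across, dark bore in its top. Total height 34 mm. Point: on its axis, half-way up (17 mm above the foot). z up; y axis square to two flats (others each 60 degrees on), x through two corners.
- adapter_27_mid (a point): Second smallest of four alike yellow brass-coloured hexagon adapters, upright on the table. Hexagon 27 mm across flats (31 mm corners), 28 mm high from the foot; on it a round thread 21 mm across, dark bore in its top. Total height 44 mm. Point: on its axis, half-way up (22 mm above the foot). z up; y axis square to two flats (others each 60 degrees on), x through two corners.
- adapter_36_mid (a point): Second largest of four alike yellow brass-coloured hexagon adapters, upright on the table. Hexagon 36 mm across flats (42 mm corners), 34 mm high from the foot; on it a round thread 26 mm across, dark bore in its top. Total height 54 mm. Point: on its axis, half-way up (27 mm above the foot). z up; y axis square to two flats (others each 60 degrees on), x through two corners.
- adapter_46_mid (a point): Largest of four alike yellow brass-coloured hexagon adapters, upright on the table. Hexagon 46 mm across flats (53 mm corners), 40 mm high from the foot; on it a round thread 33 mm across, dark bore in its top. Total height 66 mm. Point: on its axis, half-way up (33 mm above the foot). z up; y axis square to two flats (others each 60 degrees on), x through two corners.
- seat_1_top (a point): Top centre of a round black rubber seat, 60 mm across, 3 mm proud of the parts rail: a fixed aluminium bar 340 x 80 mm, 16 mm high (seat top 19 mm above the table). Four equal seats in a straight row, 80 mm apart; this is number 1 from the rail's +y end. y axis along the rail, x across, z up.
- seat_2_top (a point): Top centre of a round black rubber seat, 60 mm across, 3 mm proud of the parts rail: a fixed aluminium bar 340 x 80 mm, 16 mm high (seat top 19 mm above the table). Four equal seats in a straight row, 80 mm apart; this is number 2 from the rail's +y end. y axis along the rail, x across, z up.
- seat_3_top (a point): Top centre of a round black rubber seat, 60 mm across, 3 mm proud of the parts rail: a fixed aluminium bar 340 x 80 mm, 16 mm high (seat top 19 mm above the table). Four equal seats in a straight row, 80 mm apart; this is number 3 from the rail's +y end. y axis along the rail, x across, z up.
- seat_4_top (a point): Top centre of a round black rubber seat, 60 mm across, 3 mm proud of the parts rail: a fixed aluminium bar 340 x 80 mm, 16 mm high (seat top 19 mm above the table). Four equal seats in a straight row, 80 mm apart; this is number 4 from the rail's +y end. y axis along the rail, x across, z up.
- gauge_dial (a point): Centre of the upturned white dial (red needle, 69 mm steel case) of the pressure gauge, on an 80 mm square black base; fixed, dial 84 mm above the table. In line with the seats, 105 mm from the nearest seat's centre, at one end of the rail or the other by start; the grey valve block with black knob, 78 mm high, stands likewise at the other end.
There are look-alikes about, which are no part of the job. What is shaped like the part that bears gauge_dial but orange is not meant.

How it is judged:
By the outcome, as a careful person would: the job done as asked, in the order asked, and still so for the second after the job is handed in, with the robot touching nothing.
It also fails if it takes over 99 s, if anything falls off the work surface, if the arm or the gripper's body presses on something with over 40 N, if the wrist force passes 120 N, or if a joint passes its speed limit or range.

## Robot

A 7-joint arm with a two-finger parallel gripper is mounted at the origin on the work surface. World frame = base frame: x ahead of the robot, y to its left, z up, the work surface at z = 0. Lengths are in mm, angles in rad, forces in N, time in s.
With the tool pointing down it reaches from about 400 to 875 mm from the base axis. Payload 4.4 kg.
Tool frame: the origin (TCP) lies midway between the tips of the shut fingers; the grasp point (between the pads) lies 19 mm behind it (ctrl.pinch_z is the distance from the TCP to the grasp point, in mm); z points along the fingers, y is the line along which they close (so a half turn about z gives the same grasp; the last joint's range is limited). The gripper opens to 85 mm and grips with 20 to 120 N. Pads are 22 mm wide; open, the fingers measure 114 mm over their backs; the gripper's body (76 mm by 85 mm) begins 54 mm behind the grasp point. The pads swing forward as they close: fully open they stand 13 mm farther back than shut.
Start: joints at [1.193, 0.628, 0.038, 1.517, -0.027, 0.996, -0.02], TCP at [199.431, -618.664, 204.313] pointing down, gripper open.
Joint ranges: [-3.06, 3.06], [-0.37, 2.12], [-1.25, 1.32], [0.18, 2.47], [-1.1, 4.24], [0.23, 1.98], [-2.94, 2.94]. Speed limits (rad/s): [2.57, 2.57, 3.14, 3.14, 3.14, 3.14, 3.14].

## Interface

Orientations are given as [roll, pitch, yaw] about the fixed x, y, z axes, in that order (R = Rz(yaw) Ry(pitch) Rx(roll)).
In Python, from cell import read_state, cams, order, ctrl gives the robot as it stands.
- The arm moves only by the tool move_arm, never from a script. Its argument "targets" is text: rows parted by semicolons, each of 7 numbers parted by spaces: the gripper's target within -1 to 1 (fully open at 1, half-way at 0, shut at -1), then the shift along the tool's x, y, z in cm, then the turn, a rotation vector about the tool's x, y, z in degrees. A call has 1 to 5 rows; each row shifts and turns the commanded pose from where the row before left it, along the tool's axes as they then stand; what a row does not reach is not made up. A row lasts 1/12 s, in which the tool goes at most 41.7 mm and 7.16 degrees, less where a joint would pass 70% of its speed; a pose out of reach is approached as far as the arm can. A call with a gripper value outside its range is refused whole. The fingers move at their own pace and stop on an object; the grip force is fixed at half the most. Time passes only in rows, so rows that do not move let the fingers close. It gives the time, the measured TCP pose, the force, the opening and the grip force at its end, in the units of the state.
- read_state(): the state, without advancing time (a new reading comes with each control period).
- cams.get_image(name): name is "scene" or "side" or "wrist"; returns a dict with "color" (400x640x3 uint8, red, green, blue), "fovy" (degrees; the focal length in pixels is half the picture's height over the tangent of half this angle, whatever the lens; pixels are square), "cx", "cy" (the principal point, pixels), "rvec" (rotation vector, rad) and "tvec" (3), from world to camera coordinates, as OpenCV has them. Camera axes: x right, y down, z forward; pixel columns grow to the right and rows downward; lengths in mm; the calibration is good to about 2 mm. A picture is of the moment at which its call begins. There is no depth.
- order.finish_job(): hands the job in; it is judged then, once.
The state is a dict: "clock": time; "qpos": joint angles; "qd": joint speeds; "tau": joint torques, N m; "eef_pos": TCP position; "tool_rot": TCP orientation; "force": force on the tool from outside, world axes, zero at the start; "torque": the same for the moment, N m; "width": finger opening in mm; "gripper_force": force on a finger pad.
Only numpy, scipy, OpenCV 4.12 (cv2) and the standard library are available. Lean on these libraries where they do the work, as an engineer would, in place of code of your own. Each camera call takes 0.05 s, during which the arm holds its last target. There are 200 camera calls.

## Working session

There is one attempt and no reset: what is moved stays moved. The work goes in short steps, Python scripts to look and compute and a tool call to move; the robot and the scene stay as the last step left them, time stands still between calls to the robot, and variables do not carry over. Pictures are saved under pics/ and viewed, at most 14 in all, crops included, and the job is handed in when it is done.

Besides the shell and the picture viewer there is one more tool, called as name(argument=value, ...), one argument or row to a line, values as JSON. move_arm: Moves the arm, as the interface text tells. Its arguments: {"type":"object","properties":{"targets":{"type":"string"}},"required":["targets"]}

```bash
mkdir -p pics; cat > h.py <<'E'
import numpy as np,cv2
from cell import read_state,cams,order,ctrl
def snap(n,f=None):
    d=cams.get_image(n)
    if f: cv2.imwrite('pics/'+f,d['color'][:,:,::-1])
    d['R']=cv2.Rodrigues(np.array(d['rvec'],float))[0];d['t']=np.array(d['tvec'],float).ravel()
    d['f']=d['color'].shape[0]/2/np.tan(np.radians(d['fovy'])/2)
    return d
def ray(d,u,v,z):
    r=d['R'].T@np.array([(u-d['cx'])/d['f'],(v-d['cy'])/d['f'],1]);c=-d['R'].T@d['t']
    return c+r*(z-c[2])/r[2]
def proj(d,p):
    q=d['R']@np.array(p,float)+d['t'];return q[:2]/q[2]*d['f']+[d['cx'],d['cy']]
E
python3 - <<'E'
from h import *
for n in('scene','side','wrist'):
    d=snap(n,n+'0.png');np.save(n+'0.npy',d,allow_pickle=True);print(n,d['fovy'],d['cx'],d['cy'],-d['R'].T@d['t'],d['R'][2])
print(read_state())
E
```

```text
scene 56.25065319993791 318.89493542522735 199.09519794516538 [1328.87052467 -252.29777571  761.93621922] [-0.71844362  0.30260083 -0.62631582]
side 45.248339743041825 318.3356395641808 196.9241204121598 [-22.24990576 934.72172533 684.51471298] [ 0.48018077 -0.72801568 -0.48930523]
wrist 65.6888519754896 317.3544347066964 198.23747567308467 [ 272.76401522 -594.71033264  373.84277097] [-0.28153373 -0.08971296 -0.95534828]
{'clock': 0.15, 'qpos': array([ 1.19320642,  0.62911965,  0.03844871,  1.51809685, -0.02703068,
        0.99631581, -0.01998071]), 'qd': array([-0.00010313, -0.00170999, -0.00027964, -0.00228074,  0.0003996 ,
       -0.0014439 , -0.00105169]), 'tau': array([ 2.40052250e-03, -5.63809848e+01,  1.22807566e+00, -1.93652433e+01,
        1.11383304e-02,  7.46546342e-03, -3.36841799e-05]), 'eef_pos': array([ 199.28504616, -618.17657691,  203.62271219]), 'tool_rot': array([-3.14017020e+00, -2.05849223e-05,  3.11793178e-01]), 'force': array([-0.3555373 , -0.28035573,  0.15492718]), 'torque': array([-0.01779946, -0.00259889,  0.02711093]), 'gripper_force': 0.0, 'width': 85.38669555373542}
```

View pics/scene0.png

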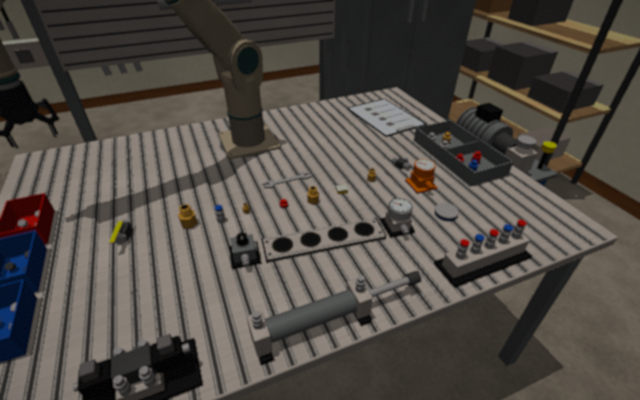

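View pics/side0.png

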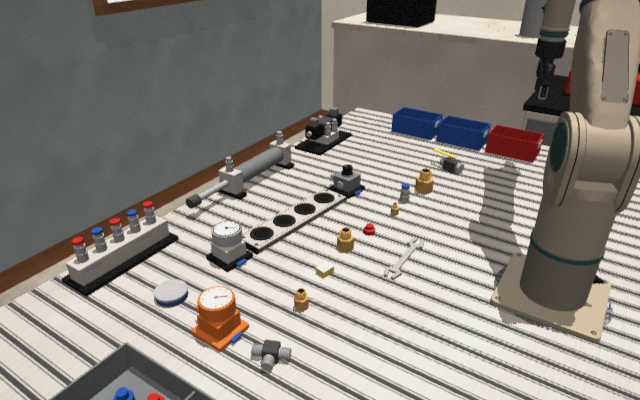

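The scene view shows the brass adapters at about (187,216) 46, (246,208) 19, (313,194) 36 and (371,174) 27. The seats run from (282,244) to (364,229), with the white gauge at the right (+y) end and the valve block at the left. So seat 1 takes the 19 and seat 4 takes the 46. The side view agrees, with the adapters at (425,181), (394,209), (345,239) and (301,299).

```bash
cat > m.py <<'E'
from h import *
def comps(mask,amin):
    n,l,s,c=cv2.connectedComponentsWithStats(mask.astype(np.uint8));return [(s[i],c[i],l==i) for i in range(1,n) if s[i][4]>=amin]
if __name__=='__main__':
  D={n:np.load(n+'0.npy',allow_pickle=True).item() for n in('scene','side')}
  for n,d in D.items():
    hsv=cv2.cvtColor(d['color'],cv2.COLOR_RGB2HSV)
    b=(hsv[...,0]>12)&(hsv[...,0]<26)&(hsv[...,1]>130)&(hsv[...,2]>60)
    for s,c,_ in comps(b,25):
        p=ray(d,*c,18)
        if s[4]<1500: print(n,'brass',s,c.round(1),p.round(0))
    k=hsv[...,2]<(45)
    for s,c,m in comps(k,40):
        p=ray(d,*c,19)
        if 30<s[4]<800 and abs(p[1]+100)<400 and 300<p[0]<900: print(n,'dark',s,c.round(1),p.round(1))
  a=[cv2.resize(D['side']['color'][150:330,200:460],None,fx=3,fy=3,interpolation=cv2.INTER_CUBIC)]
  cv2.imwrite('pics/c1.png',a[0][:,:,::-1])
E
python3 m.py
```

```text
scene brass [475   9  34   5  49] [492.2  11.5] [-1288.  2439.    18.]
scene brass [613  44  14   4  25] [619.3  45.8] [-231. 2517.   18.]
scene brass [443 131   8  10  50] [446.7 135.4] [298. 741.  18.]
scene brass [541 146  15   6  51] [547.1 149.1] [ 532. 1026.   18.]
scene brass [368 170   7  11  59] [371.2 175.1] [423. 325.  18.]
scene brass [417 177   8   6  31] [420.4 179.1] [509. 467.  18.]
scene brass [407 179  21  13  94] [416.2 185.8] [536. 432.  18.]
scene brass [426 178   9  10  49] [429.3 183.1] [540. 482.  18.]
scene brass [308 187  10  16 110] [312.1 194.3] [444.  96.  18.]
scene brass [179 205  16  23 205] [185.8 214.5] [ 388. -292.   18.]
scene brass [243 204   6   9  35] [245.6 207.7] [ 427. -118.   18.]
scene dark [380 219  25  18 144] [390.8 229.2] [684.7 244.   19. ]
scene dark [120 223  13  18 150] [126.9 230.5] [ 395.4 -457.    19. ]
scene dark [355 223  18  12 171] [363.8 228.7] [652.5 173.1  19. ]
scene dark [329 228  18  13 179] [337.5 233.7] [642.   94.3  19. ]
scene dark [237 232  12  14 119] [242.  239.5] [ 559.5 -161.3   19. ]
scene dark [302 233  18  1
[... 1470 characters left out ...]
40.2] [ 857.1 -404.5   19. ]
side dark [443 161  12  12  92] [448.5 166.2] [ 392.1 -449.1   19. ]
side dark [275 163  18   6  56] [285.  165.4] [ 834.5 -170.3   19. ]
side dark [342 165  10  11  80] [346.8 170.2] [ 650.1 -247.9   19. ]
side dark [329 185  35  13 142] [345.9 191. ] [ 583.4 -128.5   19. ]
side dark [219 190  27  10  95] [234.4 194.2] [841.3  62.5  19. ]
side dark [314 194  19   9 127] [323.5 197.7] [616.2 -59.5  19. ]
side dark [295 204  19  10 144] [304.4 208.5] [627.2  19.1  19. ]
side dark [273 215  21  11 162] [283.6 220.2] [638.6  97.8  19. ]
side dark [250 228  22  12 186] [261.1 233.2] [649.3 177.2  19. ]
side dark [246 243  13  11  65] [251.8 248.2] [626.8 239.6  19. ]
```

View pics/c1.png

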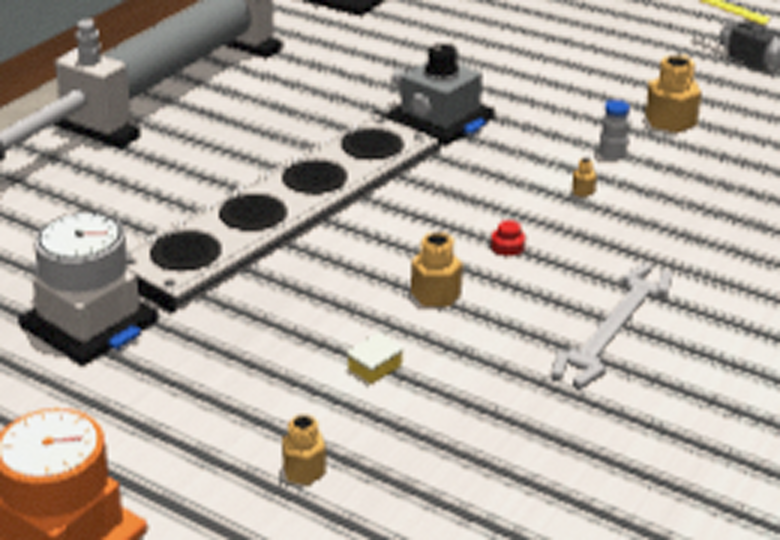

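The crop shows the adapters clearly, and the dark seats are well resolved. Seats averaged over both views: S1 (651,175), S2 (640,96), S3 (629.5,17), S4 (618.5,-62). Next I'll move over the 46 for a wrist view.

move_arm(
  targets="1 2.9 -2.4 0 0 0 0;1 2.9 -2.4 0 0 0 0;1 2.9 -2.4 0 0 0 0;1 2.9 -2.4 0 0 0 0;1 2.9 -2.4 0 0 0 0",
)

```text
clock: 0.57
eef_pos: [301.2, -458.2, 204.1]
tool_rot: [-3.141, -0.0, 0.311]
force: [0.3, 0.1, 0.1]
width: 85.5
gripper_force: 0.0
```

move_arm(
  targets="1 2.9 -2.4 0 0 0 0;1 2.9 -2.4 0 0 0 0;1 2.9 -2.4 0 0 0 0;1 2.9 -2.4 0 0 0 0;1 2.0 -1.7 0 0 0 0",
)

```text
clock: 0.98
eef_pos: [397.3, -307.0, 204.3]
tool_rot: [-3.14, -0.001, 0.315]
force: [1.3, 0.5, -0.9]
width: 85.4
gripper_force: 0.0
```

move_arm(
  targets="1 0 0 0 0 0 0;1 0 0 0 0 0 0;1 0 0 0 0 0 0",
)

```text
clock: 1.23
eef_pos: [394.9, -311.4, 204.3]
tool_rot: [3.141, 0.001, 0.311]
force: [-0.2, -0.4, -0.1]
width: 85.5
gripper_force: 0.0
```

```bash
python3 - <<'E'
from h import *
d=snap('wrist','w1.png');np.save('w1.npy',d,allow_pickle=True)
print(read_state()['qpos'],-d['R'].T@d['t'])
# two-view triangulation of brass centroids
D={n:np.load(n+'0.npy',allow_pickle=True).item() for n in('scene','side')}
for nm,a,b in [('46',(185.8,214.5),(424,182.4)),('19',(245.6,207.7),(394.1,209.3)),('36',(312.1,194.3),(344.9,241.2)),('27',(371.2,175.1),(300.9,301)),('vial',(219,213),(405,193))]:
    P=[np.array([[d['f'],0,d['cx']],[0,d['f'],d['cy']],[0,0,1]])@np.c_[d['R'],d['t']] for d in (D['scene'],D['side'])]
    X=cv2.triangulatePoints(P[0],P[1],np.array(a,float),np.array(b,float));print(nm,(X[:3]/X[3]).ravel().round(1))
E
```

```text
[ 0.59778195  0.41931483  0.02056456  1.92094144 -0.01042523  0.80148839
 -0.63708207] [ 468.41887943 -287.68012836  374.57190576]
46 [ 408.1 -289.1   28.7]
19 [ 423.9 -116.9   14.9]
36 [452.7  95.7  22.5]
27 [423.  325.5  17.2]
vial [ 430.  -198.8   25.9]
```

View pics/w1.png

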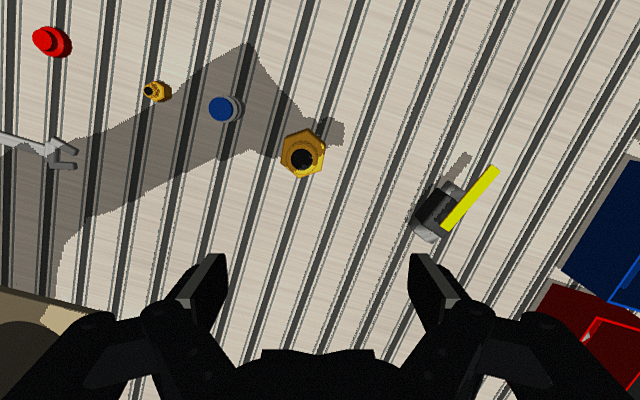

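The wrist view shows the 46 at (302,155) with its bore at (302,159), the blue vial at (222,109), the 19 at (156,92) and the red cap at (52,42). Next I'll measure axis and hexagon orientation.

```bash
cat > w.py <<'E'
from m import *
import sys
S={19:(22,34,13,22),27:(28,44,21,31),36:(34,54,26,42),46:(40,66,33,53)}
def look(d,k,guess):
    hh,H,th,co=S[k]
    hsv=cv2.cvtColor(d['color'],cv2.COLOR_RGB2HSV)
    b=((hsv[...,0]>8)&(hsv[...,0]<28)&(hsv[...,1]>130)&(hsv[...,2]>30)).astype(np.uint8)
    g=proj(d,[*guess,hh]);c=min(comps(b,20),key=lambda x:np.hypot(*(x[1]-g)))
    m=c[2].astype(np.uint8);cn=max(cv2.findContours(m,0,2)[0],key=cv2.contourArea);hull=cv2.convexHull(cn)
    # bore: non-brass inside hull
    f=cv2.fillPoly(np.zeros_like(m),[hull],1);bore=(f==1)&(hsv[...,2]<45)
    bc=comps(bore,4);bc=max(bc,key=lambda x:x[0][4])
    tc=ray(d,*bc[1],H)
    # hexagon foot/side silhouette: edges of hull on plane hh
    q=np.array([ray(d,*p[0],hh)[:2] for p in hull])
    e=np.roll(q,-1,0)-q;L=np.hypot(*e.T);t=np.arctan2(e[:,1],e[:,0])
    keep=L>co*.12
    z=(L*np.exp(6j*t))[keep].sum();a=np.degrees(np.angle(z))/6  # edge direction mod 60
    ap=cv2.approxPolyDP(q.astype(np.float32).reshape(-1,1,2),co*.08,True)[:,0]
    rel=ap-tc[:2]
    print(k,'bore px',bc[1].round(1),'n',bc[0][4],'axis',tc[:2].round(1),'edge deg mod60 %.1f conf %.2f'%(a,abs(z)/L.sum()))
    print('  poly r/ang',[(round(float(np.hypot(*r))),round(float(np.degrees(np.arctan2(r[1],r[0]))))) for r in rel])
    x,y,w,h=cv2.boundingRect(hull);return d['color'][max(y-8,0):y+h+8,max(x-8,0):x+w+8],tc,a
def plan(tc,yawset,st=None):
    st=st or read_state();p=st['eef_pos'];y=st['tool_rot'][2];dx,dy=np.array(tc[:2])-p[:2]
    print('TCP',p.round(1),'yaw',np.degrees(y).round(1),'tool dx %.1f dy %.1f mm'%(dx*np.cos(y)+dy*np.sin(y),dx*np.sin(y)-dy*np.cos(y)),'dyaw',[round(v-np.degrees(y),1) for v in yawset])
E
python3 - <<'E'
from w import *
d=np.load('w1.npy',allow_pickle=True).item()
i,tc,a=look(d,46,(408,-289));cv2.imwrite('pics/c2.png',cv2.resize(i,None,fx=7,fy=7)[:,:,::-1])
plan(tc,[a,a+60,a-60])
look(d,19,(424,-117))
E
```

```text
46 bore px [301.  158.8] n 341 axis [ 411.9 -289. ] edge deg mod60 7.1 conf 0.76
  poly r/ang [(29, 5), (27, -49), (26, -110), (25, -174), (26, 126), (24, 74)]
TCP [ 394.6 -311.9  204.3] yaw 17.8 tool dx 23.5 dy -16.6 mm dyaw [np.float64(-10.7), np.float64(49.3), np.float64(-70.7)]
19 bore px [147.9  90.5] n 49 axis [ 425.5 -116.9] edge deg mod60 14.0 conf 0.25
  poly r/ang [(19, -60), (19, -92), (14, -119), (10, -163), (11, 124), (10, 72), (10, 13), (14, -31)]
```

View pics/c2.png

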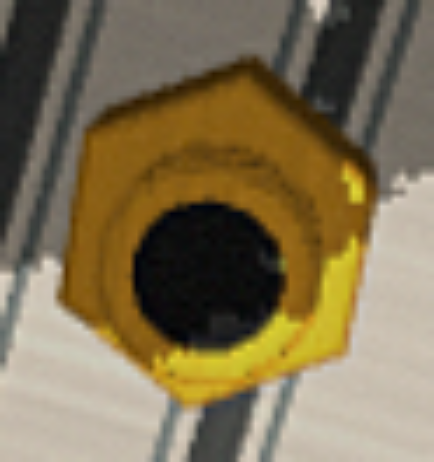

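move_arm(
  targets="1 2.35 -1.65 0 0 0 0;1 0 0 3.8 0 0 5;1 0 0 3.8 0 0 5;1 0 0 3.8 0 0 0;1 0 0 1 0 0 0",
)

```text
clock: 1.7
eef_pos: [408.9, -287.3, 76.0]
tool_rot: [-3.137, 0.007, 0.135]
force: [-1.4, 0.0, -0.6]
width: 85.4
gripper_force: 0.0
```

move_arm(
  targets="1 0 0 0 0 0 0;1 0 0 0 0 0 0;1 0 0 0 0 0 0",
)

```text
clock: 1.95
eef_pos: [413.7, -289.3, 82.1]
tool_rot: [3.139, -0.003, 0.136]
force: [0.0, -0.5, -0.6]
width: 85.5
gripper_force: 0.0
```

```bash
python3 - <<'E'
from w import *
d=snap('wrist','w2.png')
i,tc,a=look(d,46,(412,-289))
plan((411.9,-289),[a])
plan(tc,[a])
E
```

```text
46 bore px [316.8 229.8] n 789 axis [ 411.7 -289.1] edge deg mod60 5.8 conf 0.39
  poly r/ang [(34, 7), (30, -33), (26, -112), (29, -169), (26, 125), (29, 50)]
TCP [ 413.9 -289.2   82.3] yaw 7.8 tool dx -2.0 dy -0.5 mm dyaw [np.float64(-2.1)]
TCP [ 413.9 -289.2   82.3] yaw 7.8 tool dx -2.2 dy -0.4 mm dyaw [np.float64(-2.1)]
```

View pics/w2.png

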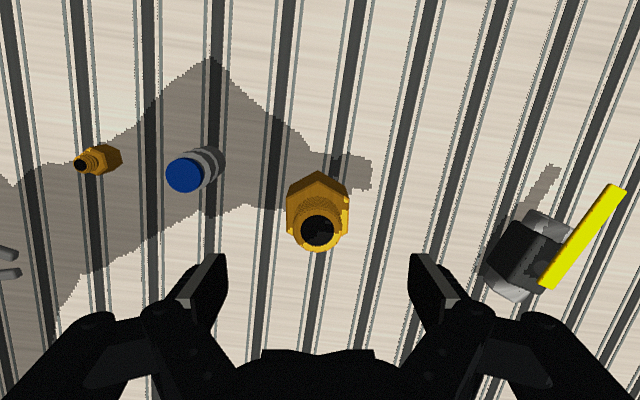

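The wrist view shows the 46 centred between the fingers at (317,210), corner up the image, so its flats face the pads. I'll descend and grip.

move_arm(
  targets="1 -0.2 0 3.0 0 0 0;1 0 0 2.5 0 0 0;1 0 0 1.4 0 0 0;1 0 0 0.6 0 0 0;1 0 0 0 0 0 0",
)

```text
clock: 2.42
eef_pos: [411.0, -288.4, 5.6]
tool_rot: [3.141, -0.0, 0.137]
force: [0.2, 0.2, 0.4]
width: 85.2
gripper_force: 0.0
```

move_arm(
  targets="-1 0 0 0 0 0 0;-1 0 0 0 0 0 0;-1 0 0 0 0 0 0;-1 0 0 0 0 0 0;-1 0 0 0 0 0 0",
)

```text
clock: 2.83
eef_pos: [411.7, -288.9, 7.0]
tool_rot: [3.14, -0.002, 0.137]
force: [-0.0, -0.1, 10.5]
width: 43.8
gripper_force: 59.4
```

move_arm(
  targets="-1 0 0 0 0 0 0;-1 0 0 0 0 0 0",
)

```text
clock: 3.0
eef_pos: [411.7, -288.9, 7.0]
tool_rot: [3.14, -0.002, 0.137]
force: [-1.6, 0.4, 9.4]
width: 43.6
gripper_force: 59.4
```

move_arm(
  targets="-1 0 0 -1.5 0 0 0;-1 0 0 -2.5 0 0 0;-1 0 0 -3 0 0 -6.8;-1 0 0 -3 0 0 -6.8;-1 0 0 -2 0 0 -6.8",
)

```text
clock: 3.42
eef_pos: [411.0, -288.4, 127.9]
tool_rot: [3.139, -0.0, 0.499]
force: [0.5, -0.8, -4.3]
width: 43.3
gripper_force: 62.7
```

move_arm(
  targets="-1 0 0 0 0 0 -6.8;-1 0 0 0 0 0 -6.8;-1 0 0 0 0 0 -6.8;-1 0 0 0 0 0 -6.8;-1 0 0 0 0 0 -6.8",
)

```text
clock: 3.83
eef_pos: [410.1, -287.9, 125.5]
tool_rot: [-3.141, 0.0, 1.093]
force: [0.5, 0.2, -4.3]
width: 43.1
gripper_force: 62.7
```

move_arm(
  targets="-1 0 0 0 0 0 -6.8;-1 0 0 0 0 0 -6.8;-1 0 0 0 0 0 -6.4;-1 0 0 0 0 0 0;-1 0 0 0 0 0 0",
)

```text
clock: 4.25
eef_pos: [410.1, -288.0, 125.3]
tool_rot: [-3.141, -0.0, 1.432]
force: [0.5, 0.6, -4.0]
width: 43.2
gripper_force: 62.6
```

move_arm(
  targets="-1 1.3 0.9 0 0 0 0;-1 2.5 1.7 0 0 0 0;-1 2.5 1.7 0 0 0 0;-1 2.5 1.7 0 0 0 0;-1 2.5 1.7 0 0 0 0",
)

```text
clock: 4.67
eef_pos: [502.7, -185.4, 125.4]
tool_rot: [-3.141, 0.0, 1.432]
force: [-0.2, -0.6, -4.3]
width: 43.3
gripper_force: 62.7
```

move_arm(
  targets="-1 2.5 1.7 0 0 0 0;-1 2.5 1.7 0 0 0 0;-1 2.0 1.4 0 0 0 0;-1 1.0 0.7 0 0 0 0;-1 0 0 0 0 0 0",
)

```text
clock: 5.08
eef_pos: [569.8, -110.6, 125.4]
tool_rot: [3.14, -0.002, 1.439]
force: [-0.2, 0.6, -4.6]
width: 43.6
gripper_force: 62.7
```

```bash
python3 - <<'E'
from w import *
d=snap('wrist','w3.png');np.save('w3.npy',d,allow_pickle=True)
print(read_state()['qpos'],read_state()['width'])
plan((618.5,-62),[82.2])
hsv=cv2.cvtColor(d['color'],cv2.COLOR_RGB2HSV)
for s,c,m in comps(hsv[...,2]<45,200):
    print(s,c.round(1),ray(d,*c,19).round(1))
E
```

```text
[ 0.34697324  0.64040899 -0.3102579   1.79268994  0.27056531  0.75068311
 -0.23889472] 43.43758499243123
TCP [ 567.7 -113.2  125.1] yaw 82.3 tool dx 57.6 dy 43.5 mm dyaw [np.float64(-0.1)]
[ 333    0   74   67 4143] [368.9  30.1] [629.9  14.3  19. ]
[  3  17 127  29 609] [58.7 31.2] [383.5  45.9  19. ]
[ 31  82 104  22 538] [82.5 92.8] [385.9  -1.6  19. ]
[ 331   94   68   69 3634] [364.6 127.6] [619.8 -61.5  19. ]
[319 183  86   4 311] [363.7 184.3] [ 614.6 -112.4   19. ]
[ 578  187   62   63 1039] [602.6 227.8] [ 839.7 -186.1   19. ]
[ 325  196   76   28 1188] [373.  206.5] [ 621.4 -135.1   19. ]
[   31   240   609   160 44996] [346.  350.8] [ 578.7 -298.8   19. ]
[ 291  274   53   45 1840] [317.2 296.4] [ 556.3 -225.6   19. ]
```

View pics/w3.png

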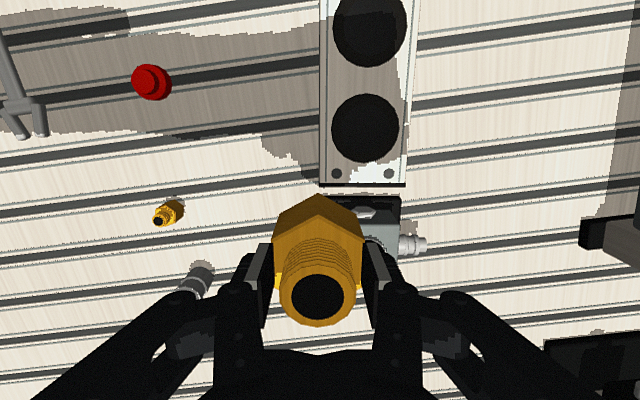

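The wrist view shows the 46 held centred at (318,250), with seat 4 at (365,128). Ray-casting puts seat 4 at (619.8,-61.5), which agrees with the fixed cameras.

move_arm(
  targets="-1 2.0 1.5 0 0 0 0;-1 2.0 1.5 0 0 0 0;-1 1.2 0.9 0 0 0 0;-1 0.6 0.5 0 0 0 0;-1 0 0 0 0 0 0",
)

```text
clock: 5.55
eef_pos: [619.0, -63.0, 125.1]
tool_rot: [-3.141, 0.0, 1.436]
force: [-0.1, 0.1, -4.5]
width: 43.0
gripper_force: 62.7
```

move_arm(
  targets="-1 0 0 2.5 0 0 0;-1 0 0 2.5 0 0 0;-1 0 0 2 0 0 0;-1 0 0 1.2 0 0 0;-1 0 0 0.4 0 0 0",
)

```text
clock: 5.97
eef_pos: [615.9, -65.4, 37.1]
tool_rot: [-3.136, 0.002, 1.433]
force: [-0.5, -0.8, -5.1]
width: 43.7
gripper_force: 62.7
```

move_arm(
  targets="-1 0 0 0 0 0 0;-1 0 0 0 0 0 0",
)

```text
clock: 6.13
eef_pos: [619.3, -63.9, 40.1]
tool_rot: [3.14, 0.0, 1.435]
force: [0.6, 0.5, -3.7]
width: 43.1
gripper_force: 62.7
```

```bash
python3 - <<'E'
from w import *
plan((619.2,-61.6),[82.2]);d=snap('wrist')
hsv=cv2.cvtColor(d['color'],cv2.COLOR_RGB2HSV)
for s,c,m in comps(hsv[...,2]<45,200): print(s,c.round(1),ray(d,*c,19).round(1),ray(d,*c,read_state()['eef_pos'][2]+59).round(1))
E
```

```text
TCP [619.3 -63.9  40.1] yaw 82.2 tool dx 2.2 dy -0.4 mm dyaw [np.float64(-0.0)]
[ 264   37  102  107 8460] [314.7  90.5] [630.6  18.2  19. ] [630.7  15.4  99.6]
[ 271  177   90   55 1722] [313.1 195.3] [620.7 -45.   19. ] [625.  -21.2  99.6]
[   30   243   575   157 40590] [317.4 349.1] [ 607.  -166.7   19. ] [617.  -91.6  99.6]
[ 291  274   53   45 1830] [317.1 296.3] [ 613.1 -120.3   19. ] [620.6 -64.8  99.6]
[ 594  314   46   43 1384] [614.6 334.3] [ 829.9 -183.6   19. ] [ 746.2 -101.5   99.6]
```

move_arm(
  targets="-1 0.25 -0.08 0.5 0 0 0;-1 0 0 0.5 0 0 0;-1 0 0 0.2 0 0 0;-1 0 0 0 0 0 0;-1 0 0 0 0 0 0",
)

```text
clock: 6.6
eef_pos: [618.3, -60.4, 27.2]
tool_rot: [-3.141, 0.0, 1.436]
force: [-0.4, -0.3, -3.6]
width: 43.1
gripper_force: 62.6
```

move_arm(
  targets="-1 0 0 0.1 0 0 0;-1 0 0 0.05 0 0 0;-1 0 0 0 0 0 0;-1 0 0 0 0 0 0",
)

```text
clock: 6.93
eef_pos: [618.8, -60.5, 26.2]
tool_rot: [3.141, -0.0, 1.436]
force: [-0.4, 0.4, -0.9]
width: 43.2
gripper_force: 63.1
```

move_arm(
  targets="-1 0 0 0.03 0 0 0;0 0 0 0 0 0 0;0.3 0 0 0 0 0 0;1 0 0 0 0 0 0;1 0 0 0 0 0 0",
)

```text
clock: 7.35
eef_pos: [618.9, -60.5, 25.6]
tool_rot: [3.141, -0.0, 1.436]
force: [-0.5, 0.1, -0.3]
width: 77.2
gripper_force: 0.0
```

move_arm(
  targets="1 0 0 0 0 0 0;1 0 0 0 0 0 0;1 0 0 0 0 0 0;1 0 0 -1 0 0 0;1 0 0 -2 0 0 0",
)

```text
clock: 7.77
eef_pos: [616.5, -60.4, 54.1]
tool_rot: [-3.137, 0.0, 1.436]
force: [-0.2, 1.1, 0.1]
width: 85.2
gripper_force: 0.0
```

move_arm(
  targets="1 0 0 -3 0 0 0;1 0 0 -4 0 0 0;1 0 0 -4 0 0 0;1 0 0 0 0 0 0;1 0 0 0 0 0 0",
)

```text
clock: 8.18
eef_pos: [620.7, -60.5, 169.2]
tool_rot: [3.135, -0.0, 1.436]
force: [-0.5, -0.0, 0.1]
width: 85.2
gripper_force: 0.0
```

```bash
python3 - <<'E'
from w import *
S[461]=(59,85,33,53)
d=snap('wrist','w4.png');look(d,461,(619,-61))
plan((425.5,-116.9),[14])
E
```

```text
461 bore px [314.4 197.2] n 373 axis [620.1 -62.1] edge deg mod60 22.0 conf 0.69
  poly r/ang [(33, 81), (29, 36), (25, -39), (25, -99), (25, -157), (29, 124)]
TCP [618.9 -60.6 167. ] yaw 82.3 tool dx -81.9 dy -184.1 mm dyaw [np.float64(-68.3)]
```

View pics/w4.png

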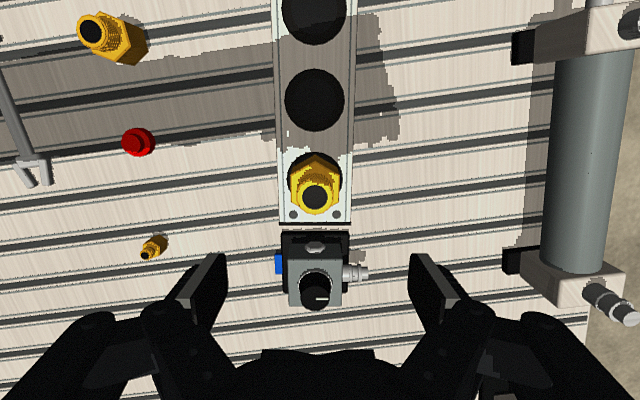

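The wrist view shows the 46 upright on seat 4, bore at (315,197), measured at (620.1,-62.1), which is centred. The 36 is visible at (112,38), so I'll go there next.

move_arm(
  targets="1 1.4 -2 0 0 0 0;1 2.3 -3.2 0 0 0 0;1 2.3 -3.2 0 0 0 0;1 2.3 -3.2 0 0 0 0;1 2.3 -3.2 0 0 0 0",
)

```text
clock: 8.65
eef_pos: [483.3, 65.1, 164.2]
tool_rot: [-3.138, 0.001, 1.435]
force: [1.2, 0.9, 0.4]
width: 85.6
gripper_force: 0.0
```

move_arm(
  targets="1 1.7 -2.4 0 0 0 0;1 1 -1.5 0 0 0 0;1 0 0 0 0 0 0;1 0 0 0 0 0 0",
)

```text
clock: 8.98
eef_pos: [449.8, 96.7, 164.8]
tool_rot: [-3.14, 0.001, 1.438]
force: [1.3, -0.7, 0.1]
width: 85.1
gripper_force: 0.0
```

```bash
python3 - <<'E'
from w import *
d=snap('wrist','w5.png');np.save('w5.npy',d,allow_pickle=True)
i,tc,a=look(d,36,(452.7,95.7));plan(tc,[a,a+60,a+120]);cv2.imwrite('pics/c5.png',cv2.resize(i,None,fx=7,fy=7)[:,:,::-1])
E
```

```text
36 bore px [322.5 187.9] n 134 axis [456.  95.] edge deg mod60 -29.5 conf 0.60
  poly r/ang [(25, 92), (23, 47), (20, -27), (20, -89), (19, -146), (22, 133)]
TCP [450.9  96.  164.9] yaw 82.3 tool dx -0.3 dy 5.2 mm dyaw [np.float64(-111.8), np.float64(-51.8), np.float64(8.2)]
```

View pics/c5.png

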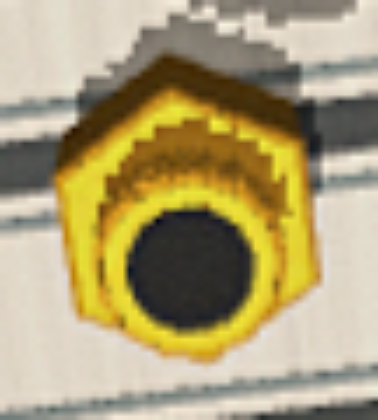

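The crop shows the 36 with a corner nearly straight up. The corners put the hexagon at about 31 to 32 deg, so the yaw should be about 91.5.

move_arm(
  targets="1 0 0.5 1 0 0 -4.5;1 0 0 3 0 0 -4.5;1 0 0 3 0 0 0;1 0 0 2.5 0 0 0;1 0 0 0.5 0 0 0",
)

```text
clock: 9.45
eef_pos: [454.3, 93.6, 61.8]
tool_rot: [-3.135, 0.002, 1.59]
force: [-0.6, -1.0, -1.1]
width: 85.4
gripper_force: 0.0
```

move_arm(
  targets="1 0 0 0 0 0 0;1 0 0 0 0 0 0;1 0 0 0 0 0 0",
)

```text
clock: 9.7
eef_pos: [457.3, 95.8, 66.6]
tool_rot: [3.139, -0.0, 1.592]
force: [0.0, -0.8, 0.9]
width: 85.4
gripper_force: 0.0
```

```bash
python3 - <<'E'
from w import *
d=snap('wrist','w6.png')
i,tc,a=look(d,36,(455,95.5));plan(tc,[a+120]);
E
```

```text
36 bore px [312.8 228.4] n 508 axis [456.2  94.9] edge deg mod60 29.1 conf 0.43
  poly r/ang [(28, 91), (25, 50), (20, -28), (22, -87), (20, -152), (24, 129)]
TCP [457.3  95.9  66.8] yaw 91.2 tool dx -0.9 dy -1.2 mm dyaw [np.float64(57.9)]
```

move_arm(
  targets="1 -0.1 -0.1 2.5 0 0 0;1 0 0 2.2 0 0 0;1 0 0 1 0 0 0;1 0 0 0.3 0 0 0;1 0 0 0 0 0 0",
)

```text
clock: 10.17
eef_pos: [455.4, 94.9, 5.8]
tool_rot: [3.141, -0.0, 1.593]
force: [1.1, -0.4, 0.7]
width: 85.3
gripper_force: 0.0
```

move_arm(
  targets="-1 0 0 0 0 0 0;-1 0 0 0 0 0 0;-1 0 0 0 0 0 0;-1 0 0 0 0 0 0;-1 0 0 0 0 0 0",
)

```text
clock: 10.58
eef_pos: [454.7, 94.6, 6.7]
tool_rot: [-3.142, 0.001, 1.593]
force: [-17.0, 2.3, 45.1]
width: 25.7
gripper_force: 35.5
```

move_arm(
  targets="-1 0 0 0 0 0 0;-1 0 0 0 0 0 0",
)

```text
clock: 10.75
eef_pos: [454.6, 94.7, 7.0]
tool_rot: [3.141, 0.001, 1.593]
force: [-4.6, -0.2, 17.1]
width: 24.8
gripper_force: 72.9
```

Width is 24.8, about the thread diameter rather than the 36 mm flats. I'll look before moving.

```bash
python3 - <<'E'
from w import *
d=snap('wrist');s=snap('side')
a=cv2.resize(d['color'][180:360,200:440],None,fx=2.2,fy=2.2);p=proj(s,[455,95,40]).astype(int)
b=cv2.resize(s['color'][p[1]-45:p[1]+45,p[0]-45:p[0]+45],(396,396),interpolation=cv2.INTER_CUBIC)
cv2.imwrite('pics/c7.png',np.hstack([cv2.resize(a,(400,396)),b])[:,:,::-1])
E
```

```text
(no output)
```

View pics/c7.png

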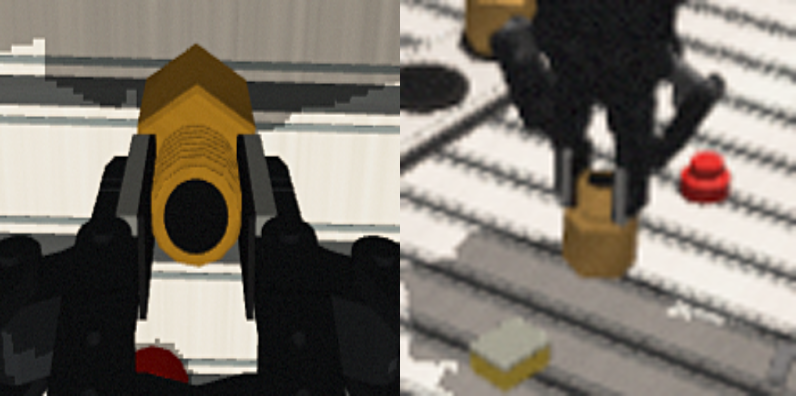

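```bash
python3 - <<'E'
from w import *
s=snap('side');d=snap('wrist');st=read_state();print(st['eef_pos'],st['width'],st['force'])
for z in (0,7,26,34,54): print(z,[((proj(s,[455+o,95,z])-proj(s,[455,95,40]).astype(int)+45)*4.4+[400,0]).round() for o in(0,-13,13,-18,18)],((proj(d,[455,95,z])-[200,180])*[400/240,2.2]).round())
look(d,36,(455,95))
E
```

```text
[454.67316851  94.72537387   7.02596601] 24.393849939648998 [-4.25257503 -0.05515152 17.37158291]
0 [array([596., 260.]), array([617., 267.]), array([576., 252.]), array([624., 270.]), array([569., 250.])] [192. 110.]
7 [array([597., 249.]), array([617., 257.]), array([577., 242.]), array([625., 260.]), array([569., 239.])] [192. 121.]
26 [array([597., 221.]), array([618., 228.]), array([577., 214.]), array([626., 231.]), array([569., 211.])] [192. 152.]
34 [array([598., 209.]), array([618., 216.]), array([577., 202.]), array([626., 219.]), array([570., 199.])] [192. 168.]
54 [array([599., 178.]), array([619., 186.]), array([578., 171.]), array([627., 188.]), array([570., 169.])] [191. 214.]
36 bore px [317.1 277.9] n 999 axis [456.1  94.7] edge deg mod60 -29.9 conf 0.43
  poly r/ang [(31, 92), (26, 57), (21, 35), (23, -53), (26, -85), (22, -128), (20, 153), (27, 123)]
```

The pads have closed on the thread, resting on the hexagon shoulder, so the finger tips sit higher than I assumed. The thread grip is squeezed at 73 N and upright. I'll lift a little and check that it hangs straight.

move_arm(
  targets="-1 0 0 -0.5 0 0 0;-1 0 0 -1 0 0 0;-1 0 0 -2 0 0 0;-1 0 0 -3 0 0 0;-1 0 0 -3 0 0 0",
)

```text
clock: 11.37
eef_pos: [453.9, 94.5, 101.0]
tool_rot: [-3.139, 0.001, 1.593]
force: [1.2, -0.2, -3.1]
width: 24.1
gripper_force: 68.9
```

move_arm(
  targets="-1 0 0 -2.4 0 0 0;-1 0 0 0 0 0 0;-1 0 0 0 0 0 0",
)

```text
clock: 11.62
eef_pos: [455.8, 94.7, 125.5]
tool_rot: [3.139, -0.0, 1.592]
force: [0.6, -0.2, -3.2]
width: 24.2
gripper_force: 69.0
```

```bash
python3 - <<'E'
from w import *
print({k:getattr(ctrl,k) for k in dir(ctrl) if not k.startswith('_') and not callable(getattr(ctrl,k))})
st=read_state();print(st['force'],st['width'],st['eef_pos'])
d=snap('wrist');s=snap('side');q=st['eef_pos'];p=proj(s,q+[0,0,25]).astype(int);print(p,proj(s,q)-p+45,proj(s,q+[0,0,47])-p+45,proj(s,q-[0,0,7])-p+45)
b=cv2.resize(s['color'][p[1]-45:p[1]+45,p[0]-45:p[0]+45],(396,396),interpolation=cv2.INTER_CUBIC)
a=cv2.resize(d['color'][180:360,200:440],(400,396))
cv2.imwrite('pics/c8.png',np.hstack([a,b])[:,:,::-1])
E
```

```text
{'pinch_z': 18.700000000000003}
[ 0.63855458 -0.21119227 -3.24806359] 24.247623002401134 [455.82749732  94.66957908 125.52642268]
[345 194] [45.67312039 54.53526757] [46.1864809  36.65546926] [45.59846931 57.13528517]
```

View pics/c8.png

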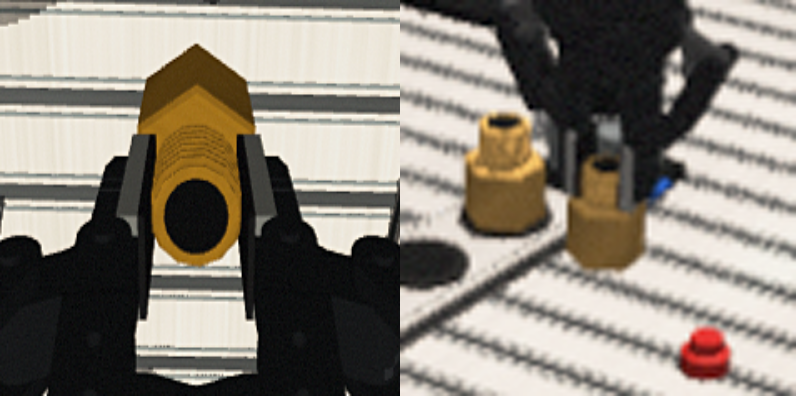

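The 36 hangs straight in the thread grip. Carrying it to seat 3.

move_arm(
  targets="-1 0 0 0 0 0 4.5;-1 0 0 0 0 0 4.5;-1 -0.6 2.0 0 0 0 0;-1 -0.9 3.0 0 0 0 0;-1 -0.9 3.0 0 0 0 0",
)

```text
clock: 12.13
eef_pos: [530.1, 60.2, 122.7]
tool_rot: [-3.138, 0.001, 1.438]
force: [2.3, 0.4, -3.2]
width: 24.1
gripper_force: 69.1
```

move_arm(
  targets="-1 -0.9 3.0 0 0 0 0;-1 -0.9 3.0 0 0 0 0;-1 -0.7 2.5 0 0 0 0;-1 -0.4 1.8 0 0 0 0;-1 0 0 0 0 0 0",
)

```text
clock: 12.55
eef_pos: [632.0, 14.7, 121.8]
tool_rot: [3.141, 0.001, 1.432]
force: [0.9, 0.2, -2.0]
width: 24.1
gripper_force: 69.2
```

move_arm(
  targets="-1 0 0 2.5 0 0 0;-1 0 0 2.5 0 0 0;-1 0 0 2 0 0 0;-1 0 0 1.2 0 0 0;-1 0 0 0.4 0 0 0",
)

```text
clock: 12.97
eef_pos: [626.0, 17.7, 34.7]
tool_rot: [-3.135, 0.002, 1.437]
force: [-0.0, 0.6, -3.1]
width: 24.3
gripper_force: 69.2
```

move_arm(
  targets="-1 0 0 0 0 0 0;-1 0 0 0 0 0 0",
)

```text
clock: 13.13
eef_pos: [629.5, 18.0, 38.8]
tool_rot: [3.141, -0.0, 1.436]
force: [0.1, -0.7, -2.0]
width: 24.6
gripper_force: 69.2
```

```bash
cat > b.py <<'E'
from w import *
# held-part axis from the bore, seats, and plan; args: part seatx seaty footoffset
k=int(sys.argv[1]);tx,ty,fo=map(float,sys.argv[2:5]);st=read_state();d=snap('wrist')
H=S[k][1];z=st['eef_pos'][2]-fo+H;hsv=cv2.cvtColor(d['color'],cv2.COLOR_RGB2HSV)
g=proj(d,[*st['eef_pos'][:2],z])
for s,c,m in comps(hsv[...,2]<45,60):
    p=ray(d,*c,19)
    if s[4]<12000: print(s,c.round(1),'z19',p.round(1),'top',ray(d,*c,z).round(1))
print('expect bore px',g.round(1),'force',st['force'].round(1),'w',st['width']);plan((tx,ty),[82.2],st)
E
python3 b.py 36 630 17.5 7
```

```text
[ 266   42  102  107 8466] [316.4  94.9] z19 [641.3  97.5  19. ] top [641.2  96.   85.8]
[ 610  122   30   50 1322] [625.8 147. ] z19 [824.8  42.2  19. ] top [760.3  60.2  85.8]
[ 272  181   90   63 2272] [315.8 204.6] z19 [631.8  30.8  19. ] top [635.1  52.8  85.8]
[299 262  38  33 994] [317.2 277.8] z19 [625.5 -22.7  19. ] top [631.   18.1  85.8]
expect bore px [314.1 278.3] force [ 0.1 -0.7 -2. ] w 24.636213727712107
TCP [629.5  18.   38.8] yaw 82.3 tool dx -0.5 dy 0.5 mm dyaw [np.float64(-0.1)]
```

move_arm(
  targets="-1 -0.05 -0.05 0.5 0 0 0;-1 0 0 0.4 0 0 0;-1 0 0 0.2 0 0 0;-1 0 0 0.05 0 0 0;-1 0 0 0 0 0 0",
)

```text
clock: 13.6
eef_pos: [628.6, 17.2, 26.9]
tool_rot: [-3.141, 0.0, 1.436]
force: [-0.0, 0.7, -3.0]
width: 24.2
gripper_force: 69.2
```

move_arm(
  targets="-1 0 0 0.1 0 0 0;-1 0 0 0.05 0 0 0;-1 0 0 0 0 0 0;-1 0 0 0 0 0 0",
)

```text
clock: 13.93
eef_pos: [629.0, 17.3, 26.2]
tool_rot: [3.141, -0.0, 1.436]
force: [-0.9, 0.6, 3.6]
width: 24.3
gripper_force: 71.1
```

move_arm(
  targets="-0.3 0 0 0 0 0 0;0 0 0 0 0 0 0;0.3 0 0 0 0 0 0;1 0 0 0 0 0 0;1 0 0 0 0 0 0",
)

```text
clock: 14.35
eef_pos: [628.7, 17.2, 25.4]
tool_rot: [3.142, -0.0, 1.436]
force: [1.0, -0.8, -0.7]
width: 76.8
gripper_force: 0.0
```

move_arm(
  targets="1 0 0 0 0 0 0;1 0 0 0 0 0 0;1 0 0 0 0 0 0;1 0 0 -1 0 0 0;1 0 0 -2 0 0 0",
)

```text
clock: 14.77
eef_pos: [626.6, 17.0, 54.1]
tool_rot: [-3.137, 0.001, 1.436]
force: [-0.7, 0.3, 0.9]
width: 85.2
gripper_force: 0.0
```

move_arm(
  targets="1 0 0 -3 0 0 0;1 0 0 -4 0 0 0;1 0 0 -4 0 0 0;-0.6 0 0 0 0 0 0;-0.6 0 0 0 0 0 0",
)

```text
clock: 15.18
eef_pos: [630.9, 17.6, 169.3]
tool_rot: [3.135, -0.001, 1.436]
force: [-0.0, -0.2, -0.3]
width: 63.8
gripper_force: 0.0
```

move_arm(
  targets="-0.6 0 0 0 0 0 0;-0.6 0 0 0 0 0 0;-0.6 0 0 0 0 0 0",
)

```text
clock: 15.43
eef_pos: [627.6, 17.0, 164.1]
tool_rot: [-3.139, 0.001, 1.436]
force: [-0.1, 0.6, -0.1]
width: 25.8
gripper_force: 0.0
```

```bash
python3 - <<'E'
from w import *
S[361]=(53,73,26,42)
d=snap('wrist');look(d,361,(630,17.5))
st=read_state();q=st['eef_pos'];s=snap('side');print(st['width'],q)
p=proj(s,q+[0,0,20]).astype(int)
b=cv2.resize(s['color'][p[1]-40:p[1]+40,p[0]-40:p[0]+40],(480,480),interpolation=cv2.INTER_CUBIC)
w=st['width']/2
for z in(0,10,20,30,40): 
  for o in(-w,w): cv2.circle(b,tuple(((proj(s,q+[o,-.1357*o,z])-p+40)*6).astype(int)),2,(255,0,255) if z else (255,0,0),-1)
cv2.imwrite('pics/c9.png',b[:,:,::-1])
plan((423,325.5),[0])
E
```

```text
361 bore px [320.6 195.8] n 53 axis [631.4  13.8] edge deg mod60 22.6 conf 0.60
  poly r/ang [(29, 81), (25, 45), (18, -28), (16, -110), (20, -170), (24, 134), (27, 112)]
18.21353662506102 [627.71567419  17.10304836 164.09416845]
TCP [627.9  17.2 164.2] yaw 82.3 tool dx 278.0 dy -244.5 mm dyaw [np.float64(-82.3)]
```

View pics/c9.png

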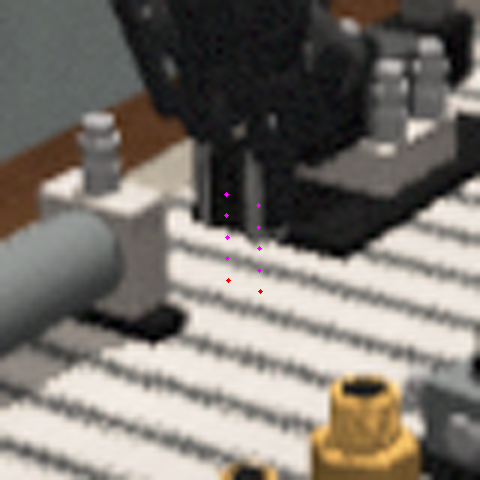

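The closed tips sit about 24 mm above the reported TCP, which explains the thread grip. I'll use a TCP about 10 mm below zero for the two small parts, watching force. Moving to the 27 now.

move_arm(
  targets="1 1.3 -1.1 0 0 0 0;1 2.6 -2.3 0 0 0 0;1 2.6 -2.3 0 0 0 0;1 2.6 -2.3 0 0 0 0;1 2.6 -2.3 0 0 0 0",
)

```text
clock: 15.95
eef_pos: [541.0, 148.1, 164.9]
tool_rot: [-3.14, 0.0, 1.435]
force: [0.5, 0.2, 0.0]
width: 76.4
gripper_force: 0.0
```

move_arm(
  targets="1 2.6 -2.3 0 0 0 0;1 2.6 -2.3 0 0 0 0;1 2.6 -2.3 0 0 0 0;1 2.6 -2.3 0 0 0 0;1 2.6 -2.3 0 0 0 0",
)

```text
clock: 16.37
eef_pos: [444.5, 292.4, 165.0]
tool_rot: [-3.141, 0.001, 1.436]
force: [1.5, 0.4, 0.0]
width: 85.1
gripper_force: 0.0
```

move_arm(
  targets="1 1.7 -1.4 0 0 0 0;1 1.0 -1.0 0 0 0 0;1 0 0 0 0 0 0;1 0 0 0 0 0 0",
)

```text
clock: 16.7
eef_pos: [425.3, 321.5, 165.0]
tool_rot: [-3.141, 0.001, 1.438]
force: [0.8, -0.8, -1.4]
width: 85.6
gripper_force: 0.0
```

```bash
python3 - <<'E'
from w import *
d=snap('wrist','w10.png');np.save('w10.npy',d,allow_pickle=True)
i,tc,a=look(d,27,(424,325.5));plan(tc,[a,a+60,a+120]);cv2.imwrite('pics/c10.png',cv2.resize(i,None,fx=8,fy=8)[:,:,::-1])
E
```

```text
27 bore px [315.3 180.3] n 146 axis [425.5 325.4] edge deg mod60 16.5 conf 0.66
  poly r/ang [(19, 75), (17, 33), (15, -36), (15, -108), (15, -165), (15, 137), (18, 115)]
TCP [426.2 320.3 165.1] yaw 82.2 tool dx 5.0 dy -1.4 mm dyaw [np.float64(-65.8), np.float64(-5.8), np.float64(54.2)]
```

View pics/c10.png

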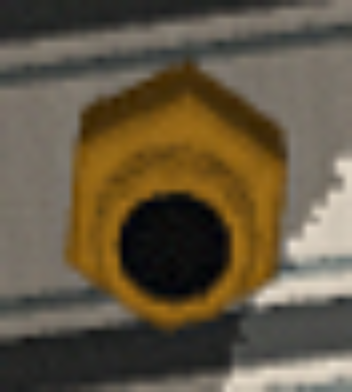

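The 27's corner axis is about 15 deg, so the yaw is about 76. Descending to it.

move_arm(
  targets="1 0.5 -0.15 1 0 0 6;1 0 0 3.3 0 0 0;1 0 0 3.3 0 0 0;1 0 0 2.2 0 0 0;1 0 0 0.5 0 0 0",
)

```text
clock: 17.17
eef_pos: [424.1, 322.6, 58.9]
tool_rot: [-3.138, 0.006, 1.328]
force: [-0.0, -0.9, -0.4]
width: 85.5
gripper_force: 0.0
```

move_arm(
  targets="1 0 0 0 0 0 0;1 0 0 0 0 0 0;1 0 0 0 0 0 0",
)

```text
clock: 17.42
eef_pos: [426.3, 326.8, 63.9]
tool_rot: [3.14, -0.002, 1.33]
force: [-0.6, -0.5, 0.6]
width: 85.2
gripper_force: 0.0
```

```bash
python3 - <<'E'
from w import *
d=snap('wrist')
i,tc,a=look(d,27,(425.5,325.4));plan(tc,[a+60]);
E
```

```text
27 bore px [314.1 226.2] n 305 axis [425.3 325.1] edge deg mod60 16.7 conf 0.56
  poly r/ang [(23, 77), (20, 40), (15, -42), (16, -83), (17, -110), (15, -165), (20, 111)]
TCP [426.3 327.   64. ] yaw 76.2 tool dx -2.0 dy -0.5 mm dyaw [np.float64(0.4)]
```

move_arm(
  targets="1 -0.2 -0.05 2.5 0 0 0;1 0 0 2.2 0 0 0;1 0 0 1 0 0 0;1 0 0 0 0 0 0;1 0 0 0 0 0 0",
)

```text
clock: 17.88
eef_pos: [424.3, 325.0, 6.1]
tool_rot: [3.141, -0.0, 1.331]
force: [-0.5, 1.0, -0.2]
width: 85.3
gripper_force: 0.0
```

move_arm(
  targets="1 0 0 0.5 0 0 0;1 0 0 0.5 0 0 0;1 0 0 0.4 0 0 0;1 0 0 0 0 0 0;1 0 0 0 0 0 0",
)

```text
clock: 18.3
eef_pos: [423.9, 324.6, -8.6]
tool_rot: [-3.141, 0.0, 1.331]
force: [0.6, -0.2, -0.2]
width: 85.1
gripper_force: 0.0
```

move_arm(
  targets="0 0 0 0 0 0 0;-0.2 0 0 0 0 0 0;-0.2 0 0 0 0 0 0;-0.2 0 0 0 0 0 0",
)

```text
clock: 18.63
eef_pos: [424.1, 324.7, -8.3]
tool_rot: [3.141, -0.0, 1.331]
force: [-0.3, -0.8, -0.2]
width: 39.2
gripper_force: 0.0
```

move_arm(
  targets="-0.4 0 0 0 0 0 0;-0.6 0 0 0 0 0 0;-1 0 0 0 0 0 0;-1 0 0 0 0 0 0;-1 0 0 0 0 0 0",
)

```text
clock: 19.05
eef_pos: [424.1, 324.7, -8.1]
tool_rot: [3.141, -0.0, 1.331]
force: [-0.8, -1.5, 5.4]
width: 25.1
gripper_force: 59.2
```

move_arm(
  targets="-1 0 0 0 0 0 0;-1 0 0 0 0 0 0",
)

```text
clock: 19.22
eef_pos: [424.1, 324.7, -8.1]
tool_rot: [3.141, -0.0, 1.331]
force: [-0.9, -1.3, 5.3]
width: 25.0
gripper_force: 59.2
```

move_arm(
  targets="-1 0 0 -1.5 0 0 0;-1 0 0 -2.5 0 0 0;-1 0 0 -3 0 0 -6;-1 0 0 -3 0 0 0;-1 0 0 -2 0 0 0",
)

```text
clock: 19.63
eef_pos: [424.5, 325.1, 113.6]
tool_rot: [3.14, -0.002, 1.436]
force: [1.2, 0.3, -1.4]
width: 24.9
gripper_force: 59.6
```

move_arm(
  targets="-1 0 0 0 0 0 0;-1 -1 1.2 0 0 0 0;-1 -2 2.5 0 0 0 0;-1 -2 2.5 0 0 0 0;-1 -2 2.5 0 0 0 0",
)

```text
clock: 20.05
eef_pos: [500.7, 242.3, 110.3]
tool_rot: [-3.14, 0.001, 1.437]
force: [0.3, 0.1, -1.9]
width: 24.7
gripper_force: 59.5
```

move_arm(
  targets="-1 -2 2.5 0 0 0 0;-1 -2 2.5 0 0 0 0;-1 -2 2.5 0 0 0 0;-1 -2 2.5 0 0 0 0;-1 -2 2.5 0 0 0 0",
)

```text
clock: 20.47
eef_pos: [611.2, 125.9, 109.8]
tool_rot: [-3.139, 0.001, 1.436]
force: [0.5, 0.4, -1.3]
width: 25.1
gripper_force: 59.5
```

move_arm(
  targets="-1 -1.6 2.1 0 0 0 0;-1 -1 1.3 0 0 0 0;-1 0 0 0 0 0 0;-1 0 0 0 0 0 0",
)

```text
clock: 20.8
eef_pos: [640.8, 95.9, 109.6]
tool_rot: [-3.139, 0.001, 1.433]
force: [-0.1, 0.7, -2.1]
width: 25.1
gripper_force: 59.5
```

```bash
python3 b.py 27 640.7 97 -8.1
```

```text
[ 263    0  105   10 1022] [315.4   4.4] z19 [660.5 239.6  19. ] top [656.4 202.2 161.7]
[610   8  30  56 842] [621.5  34.9] z19 [887.2 187.9  19. ] top [759.1 178.8 161.7]
[575  17  31  15  85] [587.6  21.6] z19 [860.7 200.6  19. ] top [747.1 184.6 161.7]
[578  16  35  15 115] [597.7  24.7] z19 [868.4 197.5  19. ] top [750.6 183.2 161.7]
[263  24 106   6 533] [315.4  26. ] z19 [658.6 225.5  19. ] top [655.5 195.9 161.7]
[ 279   57   74   78 4480] [315.8  95.5] z19 [652.  176.3  19. ] top [652.6 173.6 161.7]
[575  83  25  13 132] [586.3  88.7] z19 [865.4 152.1  19. ] top [749.2 162.6 161.7]
[570 142  22  12 118] [580.1 147.3] z19 [865.8 105.3  19. ] top [749.4 141.4 161.7]
[  0 147 150  30 637] [ 66.3 162. ] z19 [434.1 152.   19. ] top [553.8 162.6 161.7]
[158 146  42   8  61] [178.9 149.8] z19 [531.9 149.1  19. ] top [598.2 161.2 161.7]
[ 283  160   67   63 2062] [317.2 187.6] z19 [642.7 100.6  19. ] top [648.4 139.3 161.7]
[   0  187  256   42 1241] [116.2 209.1] z19 [462.2 105.2  19. ] top [566.6 141.4 161.7]
[ 522  193   81   44 1141] [545.6 212.9] z19 [841.9  49.6  19. ] top [738.6 116.2 161.7]
[542 246  24   9 108] [551.6 250.1] z19 [850.4  11.4  19. ] top [742.4  98.9 161.7]
[ 10 264  34  11  93] [ 23.7 268.2] z19 [355.7  59.9  19. ] top [518.3 120.8 161.7]
[302 270  31  28 671] [317.3 283.6] z19 [629.7   5.5  19. ] top [642.5  96.2 161.7]
[306 301  21  17 286] [315.8 309.2] z19 [624.4 -23.2  19. ] top [640.   83.2 161.7]
expect bore px [313.6 284.7] force [-0.1  0.7 -2.1] w 25.105700887790036
TCP [640.8  95.9 109.6] yaw 82.1 tool dx 1.1 dy -0.3 mm dyaw [np.float64(0.1)]
```

move_arm(
  targets="-1 0.1 -0.05 2.5 0 0 0;-1 0 0 2.5 0 0 0;-1 0 0 2 0 0 0;-1 0 0 1 0 0 0;-1 0 0 0.3 0 0 0",
)

```text
clock: 21.27
eef_pos: [638.4, 99.5, 26.2]
tool_rot: [-3.137, 0.001, 1.438]
force: [0.2, -0.3, -0.7]
width: 25.2
gripper_force: 59.5
```

move_arm(
  targets="-1 0 0 0 0 0 0;-1 0 0 0 0 0 0;-1 0 0 0 0 0 0",
)

```text
clock: 21.52
eef_pos: [642.0, 99.0, 29.9]
tool_rot: [3.139, -0.001, 1.436]
force: [0.6, -0.3, -0.5]
width: 25.1
gripper_force: 59.5
```

move_arm(
  targets="-1 -0.15 -0.1 0.7 0 0 0;-1 0 0 0.6 0 0 0;-1 0 0 0.3 0 0 0;-1 0 0 0 0 0 0;-1 0 0 0 0 0 0",
)

```text
clock: 21.93
eef_pos: [639.6, 97.0, 12.2]
tool_rot: [-3.141, 0.0, 1.436]
force: [0.3, -0.2, -2.4]
width: 24.8
gripper_force: 59.5
```

move_arm(
  targets="-1 0 0 0.1 0 0 0;-1 0 0 0.05 0 0 0;-1 0 0 0 0 0 0;-1 0 0 0 0 0 0",
)

```text
clock: 22.27
eef_pos: [639.9, 97.1, 11.1]
tool_rot: [3.141, -0.0, 1.436]
force: [-0.1, 0.6, -2.0]
width: 24.8
gripper_force: 59.6
```

move_arm(
  targets="-1 0 0 0.05 0 0 0;-1 0 0 0.05 0 0 0;-1 0 0 0 0 0 0;-1 0 0 0 0 0 0",
)

```text
clock: 22.6
eef_pos: [640.0, 97.1, 11.0]
tool_rot: [3.141, 0.0, 1.436]
force: [-2.0, -0.5, 4.0]
width: 25.1
gripper_force: 60.3
```

move_arm(
  targets="-0.3 0 0 0 0 0 0;0 0 0 0 0 0 0;0.3 0 0 0 0 0 0;1 0 0 0 0 0 0;1 0 0 0 0 0 0",
)

```text
clock: 23.02
eef_pos: [639.9, 97.0, 9.9]
tool_rot: [3.142, -0.0, 1.436]
force: [1.0, 0.6, -0.1]
width: 76.4
gripper_force: 0.0
```

move_arm(
  targets="1 0 0 0 0 0 0;1 0 0 0 0 0 0;1 0 0 0 0 0 0;1 0 0 -1 0 0 0;1 0 0 -2 0 0 0",
)

```text
clock: 23.43
eef_pos: [637.8, 96.5, 38.5]
tool_rot: [-3.137, 0.002, 1.436]
force: [-0.4, 0.4, -0.1]
width: 85.2
gripper_force: 0.0
```

move_arm(
  targets="1 0 0 -3 0 0 0;1 0 0 -4 0 0 0;1 0 0 -4 0 0 0;1 0 0 -1 0 0 0;1 0 0 0 0 0 0",
)

```text
clock: 23.85
eef_pos: [642.8, 98.0, 165.4]
tool_rot: [3.133, -0.003, 1.436]
force: [0.6, 0.7, -1.1]
width: 85.8
gripper_force: 0.0
```

move_arm(
  targets="1 -1.6 -1.3 0 0 0 0;1 -2.7 -2.05 0 0 0 0;1 -2.7 -2.05 0 0 0 0;1 -2.7 -2.05 0 0 0 0;1 -2.7 -2.05 0 0 0 0",
)

```text
clock: 24.27
eef_pos: [526.8, -14.1, 159.1]
tool_rot: [-3.14, 0.0, 1.436]
force: [0.9, -0.2, 0.5]
width: 85.2
gripper_force: 0.0
```

move_arm(
  targets="1 -2.7 -2.05 0 0 0 0;1 -2.7 -2.05 0 0 0 0;1 -2.7 -2.05 0 0 0 0;1 -2.2 -1.6 0 0 0 0;1 -1.4 -1.1 0 0 0 0",
)

```text
clock: 24.68
eef_pos: [421.8, -119.3, 159.2]
tool_rot: [-3.138, 0.001, 1.433]
force: [-0.6, -0.4, -0.3]
width: 85.2
gripper_force: 0.0
```

move_arm(
  targets="1 0 0 0 0 0 0;1 0 0 0 0 0 0;1 0 0 0 0 0 0",
)

```text
clock: 24.93
eef_pos: [426.2, -116.4, 159.9]
tool_rot: [3.141, -0.001, 1.436]
force: [0.6, 0.7, -0.6]
width: 85.0
gripper_force: 0.0
```

```bash
python3 - <<'E'
from w import *
d=snap('wrist','w12.png')
i,tc,a=look(d,19,(425.5,-117));plan(tc,[a,a+60,a+120]);cv2.imwrite('pics/c12.png',cv2.resize(i,None,fx=10,fy=10)[:,:,::-1])
E
```

```text
19 bore px [315.1 184.1] n 38 axis [ 425.5 -117.3] edge deg mod60 11.2 conf 0.67
  poly r/ang [(14, 70), (12, 32), (10, 5), (10, -45), (11, -104), (10, -170), (13, 116)]
TCP [ 426.4 -116.1  159.9] yaw 82.3 tool dx -1.3 dy -0.8 mm dyaw [np.float64(-71.1), np.float64(-11.1), np.float64(48.9)]
```

View pics/c12.png

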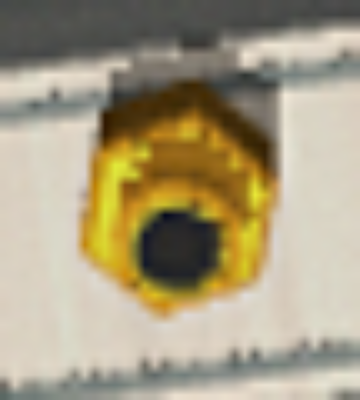

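The 19's corner axis is about 11 deg, so the yaw is about 71.5. Vial and red cap are well clear of the fingers. Descending to it.

move_arm(
  targets="1 -0.1 -0.1 1 0 0 5.5;1 0 0 3.3 0 0 5.5;1 0 0 3.3 0 0 0;1 0 0 2.2 0 0 0;1 0 0 0.5 0 0 0",
)

```text
clock: 25.4
eef_pos: [423.2, -116.2, 54.1]
tool_rot: [-3.136, 0.0, 1.247]
force: [0.0, 0.9, 0.7]
width: 85.7
gripper_force: 0.0
```

move_arm(
  targets="1 0 0 0 0 0 0;1 0 0 0 0 0 0;1 0 0 0 0 0 0",
)

```text
clock: 25.65
eef_pos: [425.8, -117.7, 58.1]
tool_rot: [3.139, -0.001, 1.244]
force: [0.6, -0.4, 0.5]
width: 85.3
gripper_force: 0.0
```

```bash
python3 - <<'E'
from w import *
d=snap('wrist')
i,tc,a=look(d,19,(425.5,-117));plan(tc,[a+60]);
E
```

```text
19 bore px [314.7 221.2] n 105 axis [ 425.5 -117.5] edge deg mod60 12.6 conf 0.61
  poly r/ang [(16, 71), (14, 34), (10, -41), (11, -112), (10, -172), (12, 119), (14, 100)]
TCP [ 425.7 -118.    58.3] yaw 71.3 tool dx 0.4 dy -0.3 mm dyaw [np.float64(1.3)]
```

move_arm(
  targets="1 0.05 0 2.5 0 0 0;1 0 0 1.7 0 0 0;1 0 0 1 0 0 0;1 0 0 0 0 0 0;1 0 0 0 0 0 0",
)

```text
clock: 26.12
eef_pos: [425.2, -117.5, 5.6]
tool_rot: [3.14, -0.001, 1.244]
force: [1.0, 0.4, 1.1]
width: 85.6
gripper_force: 0.0
```

move_arm(
  targets="1 0 0 0.6 0 0 0;1 0 0 0.6 0 0 0;1 0 0 0.4 0 0 0;0 0 0 0 0 0 0;0 0 0 0 0 0 0",
)

```text
clock: 26.53
eef_pos: [425.4, -117.8, -10.0]
tool_rot: [3.14, -0.0, 1.243]
force: [0.2, -0.2, -0.4]
width: 63.8
gripper_force: 0.0
```

move_arm(
  targets="-0.2 0 0 0 0 0 0;-0.3 0 0 0 0 0 0;-0.4 0 0 0 0 0 0;-0.4 0 0 0 0 0 0",
)

```text
clock: 26.87
eef_pos: [424.8, -117.5, -10.7]
tool_rot: [3.141, 0.0, 1.244]
force: [-0.6, 0.2, -0.2]
width: 25.9
gripper_force: 0.0
```

move_arm(
  targets="-0.5 0 0 0 0 0 0;-0.6 0 0 0 0 0 0;-0.8 0 0 0 0 0 0;-1 0 0 0 0 0 0;-1 0 0 0 0 0 0",
)

```text
clock: 27.28
eef_pos: [424.7, -117.4, -10.6]
tool_rot: [3.141, 0.0, 1.244]
force: [-1.4, -0.2, 7.0]
width: 16.2
gripper_force: 58.5
```

move_arm(
  targets="-1 0 0 0 0 0 0;-1 0 0 0 0 0 0",
)

```text
clock: 27.45
eef_pos: [424.7, -117.4, -10.7]
tool_rot: [3.141, 0.0, 1.244]
force: [-0.7, 0.0, 5.2]
width: 16.6
gripper_force: 58.5
```

move_arm(
  targets="-1 0 0 -1.5 0 0 0;-1 0 0 -2.5 0 0 -5.5;-1 0 0 -3 0 0 -5.4;-1 0 0 -3 0 0 0;-1 0 0 -2 0 0 0",
)

```text
clock: 27.87
eef_pos: [424.8, -117.3, 111.0]
tool_rot: [3.14, -0.001, 1.434]
force: [1.5, -0.7, -1.3]
width: 16.3
gripper_force: 58.9
```

move_arm(
  targets="-1 0 0 0 0 0 0;-1 1.5 0.9 0 0 0 0;-1 2.9 1.65 0 0 0 0;-1 2.9 1.65 0 0 0 0;-1 2.9 1.65 0 0 0 0",
)

```text
clock: 28.28
eef_pos: [496.5, -23.9, 108.2]
tool_rot: [-3.14, 0.001, 1.433]
force: [0.1, -0.3, -0.3]
width: 16.6
gripper_force: 58.9
```

move_arm(
  targets="-1 2.9 1.65 0 0 0 0;-1 2.9 1.65 0 0 0 0;-1 2.9 1.65 0 0 0 0;-1 2.9 1.65 0 0 0 0;-1 2.9 1.65 0 0 0 0",
)

```text
clock: 28.7
eef_pos: [598.0, 109.0, 107.6]
tool_rot: [-3.14, 0.001, 1.434]
force: [1.0, -1.3, 0.3]
width: 16.2
gripper_force: 58.9
```

move_arm(
  targets="-1 2.9 1.65 0 0 0 0;-1 2.4 1.35 0 0 0 0;-1 1.2 0.8 0 0 0 0;-1 0 0 0 0 0 0;-1 0 0 0 0 0 0",
)

```text
clock: 29.12
eef_pos: [643.4, 167.5, 107.4]
tool_rot: [-3.14, 0.002, 1.435]
force: [-0.3, -0.5, -0.9]
width: 16.1
gripper_force: 58.9
```

```bash
python3 b.py 19 651.5 175.8 -10.7 | grep -v "  [0-9][0-9]\] \["
```

```text
[272   0 112  91 604] [330.8  54.1] z19 [670. 276.  19.] top [662.5 259.1 152.1]
[529   0  44   7 164] [544.3   1.8] z19 [828.6 289.7  19. ] top [739.5 265.7 152.1]
[322  24  12  14 125] [327.5  30.8] z19 [669.5 292.2  19. ] top [662.3 266.9 152.1]
[ 272   65  103   41 1461] [323.   95.1] z19 [660.3 247.4  19. ] top [657.8 245.2 152.1]
[565 110  35  13 235] [582.  115.9] z19 [865.3 203.5  19. ] top [757.4 223.9 152.1]
[596 117  44  48 847] [609.4 138.2] z19 [889.7 182.3  19. ] top [769.2 213.6 152.1]
[276 120  98   6 491] [324.4 122. ] z19 [658.7 226.6  19. ] top [657.1 235.1 152.1]
[ 290  150   69   66 3068] [323.  180.7] z19 [651.3 178.2  19. ] top [653.4 211.5 152.1]
[210 159  42  12 122] [227.4 164.9] z19 [572.9 202.7  19. ] top [615.4 223.4 152.1]
[565 167  23  11 155] [576.1 172. ] z19 [865.7 156.8  19. ] top [757.6 201.2 152.1]
[  82  207  198   33 1133] [179.3 223.2] z19 [518.4 156.5  19. ] top [588.9 201.  152.1]
[561 218  20  10 117] [570.6 222.7] z19 [866. 110.  19.] top [757.7 178.5 152.1]
[  15  259  237   35 1382] [133.8 275.9] z19 [461.3 109.9  19. ] top [561.2 178.4 152.1]
[ 516  263   76   41 1153] [542.  279.6] z19 [845.3  54.1  19. ] top [747.7 151.3 152.1]
[309 269  18  16 238] [317.5 276.6] z19 [634.1  86.   19. ] top [645.1 166.8 152.1]
[317 286  16  14 181] [324.7 292.5] z19 [638.6  67.7  19. ] top [647.3 157.9 152.1]
[  0 330  20   8 104] [  8.9 333.2] z19 [315.3  63.1  19. ] top [490.4 155.7 152.1]
expect bore px [313.8 275.7] force [-0.3 -0.5 -0.9] w 16.074365494693826
TCP [643.4 167.5 107.4] yaw 82.2 tool dx 9.3 dy 6.9 mm dyaw [np.float64(-0.0)]
```

move_arm(
  targets="-1 0.6 0.4 0 0 0 0;-1 0.35 0.22 2.5 0 0 0;-1 0 0 2.5 0 0 0;-1 0 0 2 0 0 0;-1 0 0 1 0 0 0",
)

```text
clock: 29.58
eef_pos: [650.2, 173.5, 26.2]
tool_rot: [-3.138, 0.003, 1.433]
force: [0.0, -0.5, -0.9]
width: 16.4
gripper_force: 58.9
```

move_arm(
  targets="-1 0 0 0.3 0 0 0;-1 0 0 0 0 0 0;-1 0 0 0 0 0 0;-1 0 0 0 0 0 0",
)

```text
clock: 29.92
eef_pos: [653.0, 176.2, 27.6]
tool_rot: [3.139, -0.001, 1.434]
force: [0.5, -0.2, -0.5]
width: 15.9
gripper_force: 58.9
```

move_arm(
  targets="-1 0 -0.1 0.7 0 0 0;-1 0 0 0.6 0 0 0;-1 0 0 0.3 0 0 0;-1 0 0 0 0 0 0;-1 0 0 0 0 0 0",
)

```text
clock: 30.33
eef_pos: [650.6, 175.9, 9.6]
tool_rot: [-3.141, 0.0, 1.434]
force: [-0.1, 0.4, -0.7]
width: 16.4
gripper_force: 58.9
```

move_arm(
  targets="-1 0 0 0.1 0 0 0;-1 0 0 0.05 0 0 0;-1 0 0 0 0 0 0;-1 0 0 0 0 0 0",
)

```text
clock: 30.67
eef_pos: [651.0, 175.9, 8.6]
tool_rot: [3.141, -0.0, 1.434]
force: [-0.7, -0.1, -1.0]
width: 16.4
gripper_force: 58.9
```

move_arm(
  targets="-1 0 0 0.05 0 0 0;-1 0 0 0 0 0 0;-1 0 0 0 0 0 0;-1 0 0 0 0 0 0",
)

```text
clock: 31.0
eef_pos: [651.0, 176.0, 8.5]
tool_rot: [3.141, -0.0, 1.434]
force: [-0.9, -0.9, 4.0]
width: 16.0
gripper_force: 59.4
```

Contact. I'll release, rise, and move back for a view of the whole rail.

move_arm(
  targets="-0.5 0 0 0 0 0 0;-0.2 0 0 0 0 0 0;0.2 0 0 0 0 0 0;1 0 0 0 0 0 0;1 0 0 0 0 0 0",
)

```text
clock: 31.42
eef_pos: [650.8, 175.8, 7.8]
tool_rot: [-3.141, 0.0, 1.434]
force: [0.7, -0.2, 0.2]
width: 69.2
gripper_force: 0.0
```

move_arm(
  targets="1 0 0 0 0 0 0;1 0 0 0 0 0 0;1 0 0 0 0 0 0;1 0 0 -1 0 0 0;1 0 0 -2 0 0 0",
)

```text
clock: 31.83
eef_pos: [649.0, 175.0, 36.4]
tool_rot: [-3.137, 0.002, 1.434]
force: [-0.3, -1.1, 0.7]
width: 85.4
gripper_force: 0.0
```

move_arm(
  targets="1 0 0 -3 0 0 0;1 0 0 -4 0 0 0;1 0 0 -4 0 0 0;1 0 0 -4 0 0 0;1 0 0 -4 0 0 0",
)

```text
clock: 32.25
eef_pos: [650.5, 176.0, 231.0]
tool_rot: [3.141, -0.0, 1.435]
force: [0.6, 0.6, 0.6]
width: 85.3
gripper_force: 0.0
```

move_arm(
  targets="1 -2 0 0 0 0 0;1 -4 0 0 0 0 0;1 -4 0 0 0 0 0;1 -4 0 0 0 0 0;1 -4 0 0 0 0 0",
)

```text
clock: 32.67
eef_pos: [625.8, -4.0, 229.0]
tool_rot: [3.141, 0.0, 1.435]
force: [0.9, 0.4, 1.8]
width: 85.4
gripper_force: 0.0
```

move_arm(
  targets="1 -2 0 0 0 0 0;1 0 0 0 0 0 0;1 0 0 0 0 0 0;1 0 0 0 0 0 0",
)

```text
clock: 33.0
eef_pos: [623.7, -20.7, 228.8]
tool_rot: [3.141, -0.002, 1.435]
force: [-0.5, 0.5, -0.1]
width: 85.6
gripper_force: 0.0
```

```bash
python3 - <<'E'
from w import *
d=snap('wrist','w14.png');s=snap('side','s14.png')
for k,g in((19,(651.5,176)),(27,(640.5,97)),(36,(630,17.5)),(46,(619.3,-61.8))):
    a=S[k];S[k]=(a[0]+19,a[1]+19,*a[2:])
    try: look(d,k,g)
    except Exception as e: print(k,e)
E
```

```text
19 bore px [317.2  56.4] n 145 axis [641.7  99.3] edge deg mod60 22.4 conf 0.72
  poly r/ang [(15, 75), (15, 19), (16, -41), (18, -102), (17, -143), (14, 164), (15, 141)]
27 bore px [317.2  56.4] n 145 axis [641.6  98. ] edge deg mod60 22.8 conf 0.71
  poly r/ang [(15, 75), (15, 21), (16, -39), (17, -102), (16, -145), (15, 139)]
36 bore px [317.1 139.7] n 197 axis [630.5  17.9] edge deg mod60 21.2 conf 0.82
  poly r/ang [(21, 77), (21, 26), (21, -38), (20, -101), (21, -158), (20, 142)]
46 bore px [317.4 216.1] n 261 axis [620.1 -61.7] edge deg mod60 22.4 conf 0.43
  poly r/ang [(35, 79), (31, 40), (25, -41), (26, -101), (25, -158), (30, 126)]
```

View pics/w14.png

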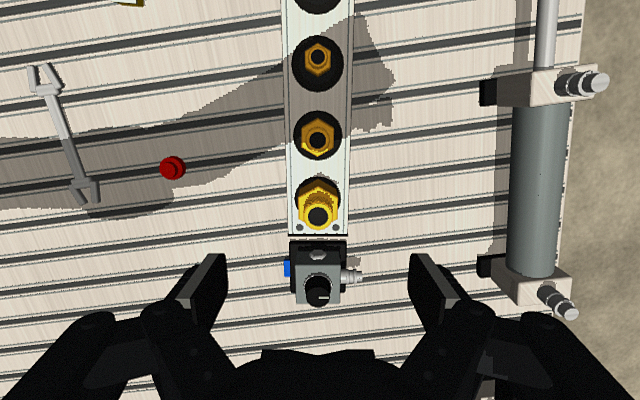

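The wrist view shows 27, 36 and 46 upright and centred, with bores at (317,56), (317,140) and (317,216). The 19 is out of frame. By my count that was picture 15, one over the limit of 14, so I'll view no more and check the 19 numerically.

```bash
python3 - <<'E'
from w import *
P=[];C=[]
for n in('scene','side'):
    d=snap(n);hsv=cv2.cvtColor(d['color'],cv2.COLOR_RGB2HSV)
    b=(hsv[...,0]>12)&(hsv[...,0]<26)&(hsv[...,1]>130)&(hsv[...,2]>60)
    g=proj(d,[651.3,176,34]);s,c,m=min(comps(b,15),key=lambda x:np.hypot(*(x[1]-g)))
    print(n,g.round(1),s,c.round(1),'foot/top px',proj(d,[651.3,176,19]).round(1),proj(d,[651.3,176,53]).round(1))
    P.append(np.array([[d['f'],0,d['cx']],[0,d['f'],d['cy']],[0,0,1]])@np.c_[d['R'],d['t']]);C.append(c)
X=cv2.triangulatePoints(P[0],P[1],C[0],C[1]);print((X[:3]/X[3]).ravel().round(1))
E
```

```text
scene [364.8 224.3] [361 220   8  10  51] [364.2 224.5] foot/top px [364.4 228.1] [365.4 219.4]
side [260.4 227.7] [257 222   9  13  89] [260.7 228.6] foot/top px [260.7 232.7] [259.9 221.2]
[649.9 175.9  31.8]
```

```bash
python3 -c "
from cell import order
print(order.finish_job())"
```

```text
the job is handed in; nothing more can be done
None
```

The job is handed in: from the gauge to the valve block the 19, 27, 36 and 46 adapters stand upright, thread up, within about 2 mm of their seat centres at 33 s on the clock; the 36 was gripped by its thread instead of its flats (45 N at the wrist as the fingers closed), and I viewed 15 pictures, one over the limit of 14.

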